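Refit the lever on the flatted valve stem and shut the valve

TASK

The valve beside the white vessel has its lever off. Take the longer red-gripped lever, whose bore has one flat (not the shorter square-bored spare), turn it so that this flat meets the flat on the valve stem, lower it fully home and let go. Then take it by its red grip and swing it clockwise, seen from above, as far as it goes to shut the valve, and leave it home on the stem, with the spare lever and the hex key where they lie.

Things in the scene. Friction and masses are not known exactly. Their poses are not given: they have to be found in the camera images.
- lever: The lever to fit, 0.26 kg, lying loose: steel boss, 18 x 8 mm flat arm, ribbed red grip; 169 mm long, 20 mm thick at boss and grip. Bore through the boss: a round of 31 mm diameter with one flat 8.5 mm from its axis, on the grip's side. Origin on the bore's axis at the underside; x from the bore along the arm to the grip, z up. Centre of mass 17 mm from the origin along x.
- lever_boss (a point): Where to hold the lever's boss for fitting: 12 mm from the bore's axis towards the grip, at half the thickness (10 mm above the underside). The boss is 49 mm long along the arm and 44 mm wide, its two long sides flat and parallel: grasp across them. Axes as the lever's.
- lever_grip (a point): Where to hold the lever's red grip for turning: 100 mm from the bore's axis along the arm, at half the thickness (10 mm above the underside). The grip is 26 mm wide and runs from 73 to 145 mm from the bore's axis. Axes as the lever's.
- stem_key (a point): Point on the stem's axis level with the flange (39 mm diameter) on which the lever sits, 85 mm above the bench. z up; x points out square from the stem's flat and turns with it: the lever fits only with its x along this x. The brass stem stands 25 mm above this point: 28 mm diameter, one flat 7 mm from the axis, so 1.5 mm clearance all round; its top 11 mm taper in to two thirds.
- valve_stem (a joint): Angle of the valve stem (rad), growing clockwise seen from above: 0 open (flat and lever look along the pipe), 1.571 shut, a stop at each. It stays where it is left and takes 0.15 N m to turn. Starts between 0.1 and 0.4. The seated lever has 0.1 to 0.25 rad of play on the stem.
- valve: Steel quarter-turn valve, bolted down: base plate 104 x 66 x 10 mm, level pipe 152 mm long with black end caps, at most 67 mm above the bench, and the upright stem in its middle. Origin under the middle of the plate, x along the pipe, z up; the stem is on the z axis. The fixed white vessel to its left, 0.3 m tall, fills x above 0.52 m, y from -0.27 to -0.05 m: keep gripper and lever off it.
- spare_lever: A spare lever that does not fit: the same boss and red grip but shorter, 145 mm over all, 20 mm thick, with an 18 mm square bore. Not to be moved. Origin on the bore's axis at the underside, x to its grip.
- hex_key: A steel hex key, 30 x 107 x 6 mm, lying behind the valve. Not to be moved. Origin under its middle.

How it is judged:
By the outcome, as a careful person would: the job done as asked, in the order asked, and still so for the second after the job is handed in, with the robot touching nothing.
It also fails if it takes over 61 s, if anything falls off the work surface, if the arm or the gripper's body presses on something with over 40 N, if the wrist force passes 120 N, or if a joint passes its speed limit or range.

ROBOT

A 6-joint arm with a two-finger parallel gripper is mounted at the origin on a cart in front of the work surface, level with it; the furniture and walls round the work are solid. World frame = base frame: x ahead of the robot, y to its left, z up, the work surface at z = 0. Lengths are in mm, angles in rad, forces in N, time in s.
With the tool pointing down it reaches from about 400 to 925 mm from the base axis. Payload 12.5 kg.
Tool frame: the origin (TCP) lies at the centre of the arm's flange, where the gripper is bolted on; the fingertips stand 190 mm ahead of it and the grasp point (between the pads) lies env.grip_point_offset ahead of it (env.grip_point_offset is the distance from the TCP to the grasp point, in mm); z points along the fingers, x is the direction in which the jaws open and shut, and the axes are right-handed (so a half turn about z gives the same grasp; the last joint's range is limited). The gripper opens to 95 mm and grips with 3 to 60 N. Pads are 20 mm wide; open, the fingers measure 119 mm over their backs; the gripper's body (75 mm by 180 mm) begins 59 mm behind the grasp point.
Start: joints at [-1.348, 0.491, 1.559, -0, 1.092, -0.106], TCP at [201.837, -591.512, 404.761] pointing down, gripper open.
Joint ranges: [-3.1, 3.1], [-0.84, 2.19], [0.05, 2.79], [-1.13, 4.28], [0.06, 2.93], [-2.69, 2.69]. Speed limits (rad/s): [2.22, 2.22, 2.79, 3.14, 3.14, 3.14].

INTERFACE

Orientations are given as [roll, pitch, yaw] about the fixed x, y, z axes, in that order (R = Rz(yaw) Ry(pitch) Rx(roll)).
In Python, from cell import state, read_camera, camera_model, job_done, env gives the robot as it stands.
- The arm moves only by the tool arm_command, never from a script. Its argument "steps" is a list of rows, each a list of 6 numbers: the shift along the tool's x, y, z in cm, then the turn, a rotation vector about the tool's x, y, z in degrees. In form: [[dx, dy, dz, rx, ry, rz], ...]. A call has 1 to 12 rows; each row is the pose to reach, as a shift and turn from the pose commanded when the call began, along the tool's axes at that moment; what a row does not reach only later rows make up. A row lasts 1/12 s, in which the tool goes at most 41.7 mm and 7.16 degrees, less where a joint would pass 70% of its speed; a pose out of reach is approached as far as the arm can. A call with a gripper value outside its range is refused whole. "jaw" is the finger opening in cm, from 0 to 9.51, set as the call begins (left out, the last holds). The fingers move at their own pace and stop on an object; the grip force is fixed at half the most. Time passes only in rows, so rows that repeat a pose let the fingers close. It gives the time, the measured TCP pose, the force and the opening at its end, in the units of the state.
- state(): the state, without advancing time (a new reading comes with each control period).
- read_camera(name): name is "side" or "top" or "wrist"; returns the picture (420x560x3 uint8, red, green, blue); there is no depth.
- camera_model(name): a dict with "K" (3x3 intrinsics, pixels), "xyz" and "rotation" of the camera in the world. Camera axes: x right, y up, looking along -z (the intrinsics and any distortion apply to the point x, -y, -z); pixel columns grow to the right and rows downward; lengths in mm; the calibration is good to about 2 mm. The wrist camera is an equidistant fisheye: a pixel r from the principal point sees the ray r / f radians off the axis. A picture is of the moment at which its call begins: read the wrist's pose just before it. camera_model takes no time and is no camera call; for the wrist camera it gives the pose at the moment of the call.
- job_done(): hands the job in, once; it reports no verdict.
The state is a dict: "t": time; "joints": joint angles; "qvel": joint speeds; "tau": joint torques, N m; "eef_pos": TCP position; "tcp_rot": TCP orientation; "ft_force": force on the tool from outside, world axes, zero at the start; "moment": the same for the moment, N m; "opening": opening from 0.0 (shut) to 1.0 (fully open).
Only numpy, scipy, OpenCV 4.12 (cv2) and the standard library are available. Lean on these libraries where they do the work, as an engineer would, in place of code of your own. Each camera call takes 0.05 s, during which the arm holds its last target. There are 200 camera calls.

## Working session

There is one attempt and no reset: what is moved stays moved. The work goes in short steps, Python scripts to look and compute and a tool call to move; the robot and the scene stay as the last step left them, time stands still between calls to the robot, and variables do not carry over. Pictures are saved under pics/ and viewed, about 8 in all and at most 12, crops included, and the job is handed in when it is done.

Besides the shell and the picture viewer there is one more tool, called after "Call:" in YAML: its name, and indented under it one key for each argument. arm_command: Moves the arm, as the interface text tells. Its arguments: {"type":"object","properties":{"steps":{"type":"array"},"jaw":{"type":"number"}},"required":["steps"]}

```bash
ls; mkdir -p pics; python3 - <<'E'
from cell import *
import cv2,numpy as np
print(env.grip_point_offset, state())
for n in ("top","side"):
    im=read_camera(n); cv2.imwrite(f"pics/{n}0.png",cv2.resize(im[:,:,::-1],None,fx=1.4,fy=1.4,interpolation=cv2.INTER_CUBIC)); np.save(f"pics/{n}0.npy",im)
    m=camera_model(n); print(n,{k:np.round(v,3).tolist() if not isinstance(v,str) else v for k,v in m.items()})
E
```

```text
pics
171.3 {'t': 0.0, 'joints': array([-1.34759146e+00,  4.91561221e-01,  1.55949634e+00, -5.49482758e-07,
        1.09169403e+00, -1.05569498e-01]), 'qvel': array([-0.00024285, -0.00110121,  0.00035591,  0.00091927, -0.00052606,
        0.00024078]), 'tau': array([-3.03803827e-04, -6.12637281e+01, -2.58177602e+01,  6.92003011e-02,
        4.83433949e-02, -7.90552281e-05]), 'eef_pos': array([ 201.83117942, -591.46503416,  404.1444445 ]), 'tcp_rot': array([-3.14147102e+00,  1.15253403e-03, -1.24202164e+00]), 'ft_force': array([ 0.01853137, -0.87678005,  0.49469948]), 'moment': array([-0.02169498,  0.00812354,  0.05472682]), 'opening': 1.0005368984795835}
top {'K': [[426.2, 0.0, 278.194], [0.0, 426.2, 205.698], [0.0, 0.0, 1.0]], 'xyz': [417.405, -320.312, 960.371], 'rotation': [0.127, -0.018, -1.577]}
side {'K': [[546.29, 0.0, 287.632], [0.0, 546.29, 211.139], [0.0, 0.0, 1.0]], 'xyz': [552.264, -1055.937, 729.707], 'rotation': [0.822, 0.023, 0.023]}
```

View pics/top0.png

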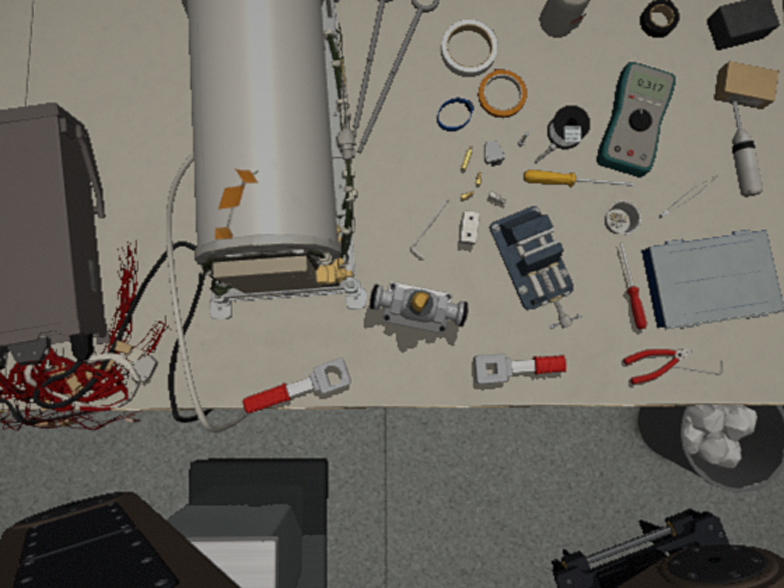

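View pics/side0.png

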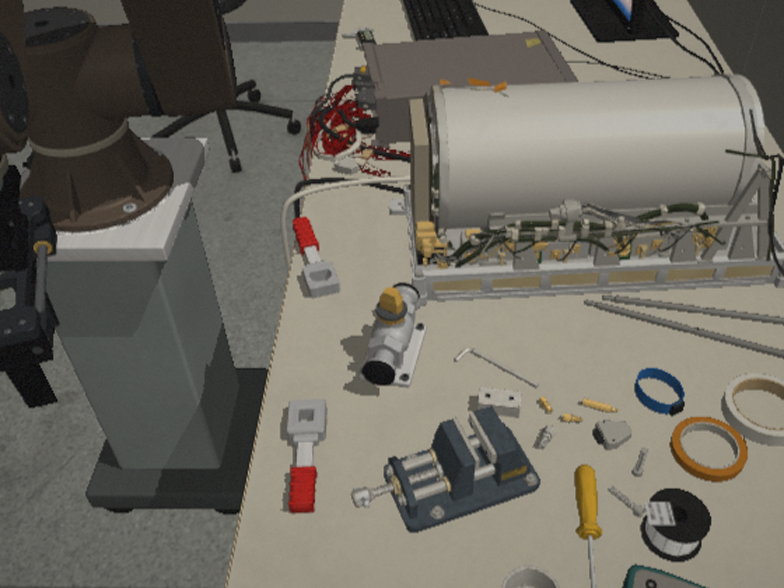

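```bash
cat > h.py <<'E'
import numpy as np, cv2
from cell import *
from scipy.spatial.transform import Rotation as R
def ray(n,px,m=None):
    m=m or camera_model(n); K=np.array(m["K"]); px=np.atleast_2d(px).astype(float)
    d=np.c_[(px[:,0]-K[0,2])/K[0,0],(px[:,1]-K[1,2])/K[1,1]]
    if n=="wrist":
        r=np.hypot(*d.T)+1e-9; v=np.c_[d*(np.sin(r)/r)[:,None],np.cos(r)]
    else: v=np.c_[d,np.ones(len(d))]
    v=v*[1,-1,-1]
    rot=np.array(m["rotation"]); M=rot if rot.shape==(3,3) else R.from_euler("xyz",rot).as_matrix()
    return np.array(m["xyz"]),v@M.T
def onplane(n,px,z,m=None):
    o,d=ray(n,px,m); return (o+d*((z-o[2])/d[:,2])[:,None])[:,:2]
E
python3 - <<'E'
from h import *
for n,box in (("top",(160,230,260,300)),("side",(190,130,260,220))):
    im=np.load(f"pics/{n}0.npy"); hsv=cv2.cvtColor(im,cv2.COLOR_RGB2HSV)
    red=(((hsv[...,0]<6)|(hsv[...,0]>174))&(hsv[...,1]>150)&(hsv[...,2]>90)).astype(np.uint8)
    k,l,s,c=cv2.connectedComponentsWithStats(red)
    for i in range(1,k):
        if s[i,4]>150:
            p=np.argwhere(l==i)[:,::-1]; w=onplane(n,p,20)
            r=cv2.minAreaRect(w.astype(np.float32)); print(n,"red",s[i],c[i].round(1),[np.round(x,1) for x in r])
    org=((hsv[...,0]>12)&(hsv[...,0]<25)&(hsv[...,1]>150)).astype(np.uint8)
    k,l,s,c=cv2.connectedComponentsWithStats(org)
    for i in range(1,k):
        if s[i,4]>60: print(n,"org",s[i],c[i].round(1), onplane(n,c[i],110).round(1))
t=np.load("pics/top0.npy"); s=np.load("pics/side0.npy")
a=cv2.resize(t[195:240,260:340],(800,450),interpolation=cv2.INTER_CUBIC)
cv2.imwrite("pics/c1.png",cv2.resize(np.hstack([cv2.resize(t[250:300,170:255],(400,235),interpolation=cv2.INTER_CUBIC),cv2.resize(t[195:242,260:340],(400,235),interpolation=cv2.INTER_CUBIC)]),None,fx=1,fy=1)[:,:,::-1])
cv2.imwrite("pics/c2.png",np.hstack([cv2.resize(s[150:220,200:250],(400,560),interpolation=cv2.INTER_CUBIC),cv2.resize(s[200:270,255:305],(400,560),interpolation=cv2.INTER_CUBIC)])[:,:,::-1])
x=np.vstack([cv2.resize(cv2.imread("pics/c1.png"),(800,235)),cv2.resize(cv2.imread("pics/c2.png")[:360],(800,360))]); cv2.imwrite("pics/c3.png",x)
E
```

```text
top red [383 254  21  13 230] [392.8 259.8] [array([ 416. , -589.7]), array([24.2, 46. ]), np.float64(3.2)]
top red [174 274  33  21 350] [189.7 284.6] [array([ 366.5, -144.6]), array([25.2, 68.7]), np.float64(17.9)]
top org [342  50  34  34 293] [358.  68.] [[ 817.3 -506.3]]
top org [170 122  13   8  70] [175.8 125.6] [[ 692.5 -127.3]]
top org [374 122  37  11 271] [391.9 126.5] [[ 690.1 -573. ]]
top org [157 133  17  16 182] [164.7 140.5] [[ 660.9 -105.5]]
top org [154 163  11   7  69] [158.9 166.3] [[607.3 -95.3]]
top org [294 209  12  14 108] [299.2 214.6] [[ 507.6 -378.4]]
side red [209 155  19  26 266] [217.2 166. ] [array([ 368.3, -155. ]), array([26.7, 86.6]), np.float64(17.2)]
side red [206 333  20  33 561] [215.7 349.1] [array([ 416.9, -597.4]), array([27.1, 55.8]), np.float64(3.2)]
side org [272 205  15  18 160] [280.  213.4] [[ 510.3 -395.2]]
side org [479 298  55  46 796] [505.2 323.5] [[ 821.8 -613. ]]
side org [411 332  19  53 694] [419.1 358.1] [[ 698.2 -667.2]]
```

View pics/c3.png

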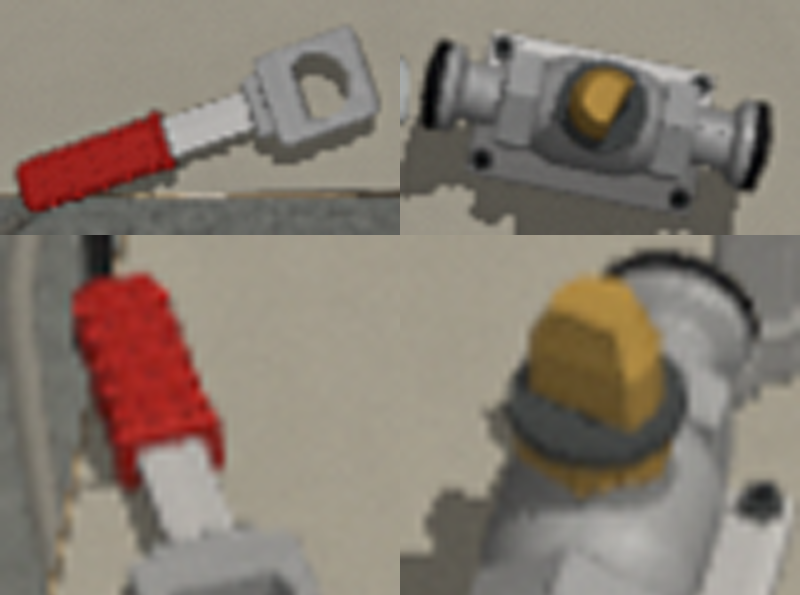

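```bash
cat >> h.py <<'E'
def step(x,y,z,yaw):  # target TCP, pointing down, yaw deg
    s=state(); A=R.from_euler("xyz",s["tcp_rot"]); B=R.from_euler("xyz",[np.pi,0,np.radians(yaw)])
    d=A.inv().apply(np.array([x,y,z])-s["eef_pos"])/10; r=(A.inv()*B).as_rotvec(degrees=True)
    print("step",d.round(2).tolist(),r.round(2).tolist(),"len",(np.linalg.norm(d)*10).round(1))
E
python3 - <<'E'
from h import *
step(396,-237,330,-162.4)
E
```

```text
step [-27.27, -29.83, 7.45] [0.04, 0.05, 91.24] len 411.0
```

Call:
arm_command:
  steps:
    - [-2.3,-2.5,0.6,0,0,7]
    - [-4.6,-5,1.2,0,0,14]
    - [-6.9,-7.5,1.8,0,0,21]
    - [-9.2,-10,2.4,0,0,28]
    - [-11.5,-12.5,3,0,0,35]
    - [-13.8,-15,3.7,0,0,42]
    - [-16.1,-17.5,4.3,0,0,49]
    - [-18.4,-20,4.9,0,0,56]
    - [-20.7,-22.5,5.5,0,0,63]
    - [-23,-25,6.2,0,0,70]
    - [-25.2,-27.5,6.8,0,0,77]
    - [-27.27,-29.83,7.45,0,0,84]
  jaw: 9.5

```text
t: 1.1
eef_pos: [395.5, -237.7, 330.5]
tcp_rot: [3.142, -0.0, -2.693]
ft_force: [0.7, -0.5, 0.1]
opening: 1.001
```

Call:
arm_command:
  steps:
    - [0,0,0,0,0,7.2]
    - [0,0,0,0,0,7.2]
    - [0,0,0,0,0,7.2]
    - [0,0,0,0,0,7.2]

```text
t: 1.43
eef_pos: [394.8, -239.8, 330.8]
tcp_rot: [-3.141, 0.0, -2.809]
ft_force: [-0.0, -0.1, 0.3]
opening: 0.998
```

```bash
python3 - <<'E'
from h import *
s=state(); print(s["t"],s["eef_pos"].round(1),np.degrees(s["tcp_rot"]).round(2),s["joints"].round(2))
m=camera_model("wrist"); print({k:np.round(v,3).tolist() if not isinstance(v,str) else v for k,v in m.items()})
im=read_camera("wrist"); np.save("pics/w1.npy",im); cv2.imwrite("pics/w1.png",cv2.resize(im,(784,588),interpolation=cv2.INTER_CUBIC)[:,:,::-1])
E
```

```text
1.4333 [ 394.8 -239.8  330.8] [-179.98    0.   -160.95] [-0.69  0.37  2.03 -0.    0.74  2.12]
{'K': [[325.192, 0.0, 278.866], [0.0, 325.192, 212.557], [0.0, 0.0, 1.0]], 'xyz': [419.249, -312.209, 309.605], 'rotation': [-0.274, -0.0, -2.809]}
```

View pics/w1.png

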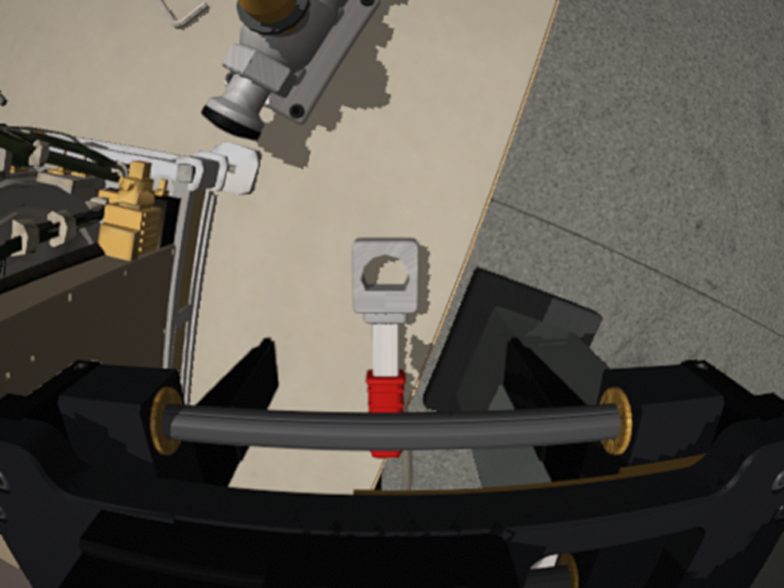

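```bash
python3 - <<'E'
from h import *
m=camera_model("wrist")
im=np.load("pics/w1.npy"); hsv=cv2.cvtColor(im,cv2.COLOR_RGB2HSV).astype(int)
sub=np.zeros(im.shape[:2],np.uint8); sub[165:232,246:306]=1
st=((hsv[...,1]<22)&(hsv[...,2]>110)&(sub>0)).astype(np.uint8)
k,l,s,c=cv2.connectedComponentsWithStats(st); i=1+np.argmax(s[1:,4]); st=(l==i)
print("boss px",s[i]); 
for r in range(172,224,6):
    x=np.flatnonzero(st[r]); print(r,x.min(),x.max(),onplane("wrist",[[x.min()-.5,r],[x.max()+.5,r]],20,m).round(1).tolist())
w=onplane("wrist",np.argwhere(st)[:,::-1],20,m); print([np.round(v,1) for v in cv2.minAreaRect(w.astype(np.float32))])
red=((hsv[...,0]<6)|(hsv[...,0]>174))&(hsv[...,1]>150)&(hsv[...,2]>70); red[:, :240]=0; red[:,310:]=0; red[:260]=0
p=[]
for r in range(270,292,2):
    x=np.flatnonzero(red[r]); p.append([x.mean(),r])
w=onplane("wrist",p,20,m); print(w[[0,-1]].round(1)); print("top row",np.argwhere(red)[:,0].min(), onplane("wrist",[[p[0][0],np.argwhere(red)[:,0].min()-.5]],20,m).round(1))
# bore: non-steel inside boss
row=[(r,np.flatnonzero(~st[r,258:294])+258) for r in range(178,212,3)]
for r,x in row: 
    if len(x): print(r,x.min(),x.max())
st2=~st; cnt,_=cv2.findContours(st.astype(np.uint8),cv2.RETR_CCOMP,cv2.CHAIN_APPROX_NONE)
for q in cnt:
    if len(q)>20: ww=onplane("wrist",q[:,0],20,m); print(len(q),[np.round(v,1) for v in cv2.minAreaRect(ww.astype(np.float32))])
E
```

```text
boss px [ 252  172   47   60 1913]
172 254 294 [[426.5, -263.7], [391.6, -275.7]]
178 252 298 [[426.5, -257.9], [386.3, -271.7]]
184 252 298 [[424.8, -252.6], [384.5, -266.5]]
190 252 298 [[423.1, -247.3], [382.6, -261.3]]
196 252 298 [[421.3, -242.0], [380.7, -256.0]]
202 252 298 [[419.6, -236.6], [378.8, -250.7]]
208 252 298 [[417.9, -231.2], [376.8, -245.3]]
214 252 297 [[416.1, -225.7], [375.7, -239.6]]
220 253 297 [[413.4, -220.4], [373.7, -234.1]]
[array([ 399.2, -243.5]), array([42.8, 56. ]), np.float64(18.9)]
[[ 377.  -178.5]
 [ 369.7 -157. ]]
top row 265 [[ 378.9 -184.2]]
184 266 283
187 263 287
190 260 290
193 259 291
196 259 291
199 258 291
202 259 290
205 260 289
192 [array([ 399.2, -243.5]), array([42.8, 56. ]), np.float64(18.9)]
93 [array([ 401.8, -250. ]), array([32.1, 25.3]), np.float64(19.0)]
```

```bash
python3 - <<'E'
from h import *
step(397.1,-236.6,193.5,-161.7)
E
```

```text
step [-0.34, 0.25, 13.73] [-0.02, 0.01, 0.69] len 137.4
```

Call:
arm_command:
  steps:
    - [-0.1,0.1,2,0,0,0.3]
    - [-0.34,0.25,4.5,0,0,0.7]
    - [-0.34,0.25,7,0,0,0.7]
    - [-0.34,0.25,9.5,0,0,0.7]
    - [-0.34,0.25,11.5,0,0,0.7]
    - [-0.34,0.25,12.5,0,0,0.7]
    - [-0.34,0.25,13.2,0,0,0.7]
    - [-0.34,0.25,13.7,0,0,0.7]
    - [-0.34,0.25,13.7,0,0,0.7]
    - [-0.34,0.25,13.7,0,0,0.7]

```text
t: 2.32
eef_pos: [397.4, -236.2, 194.1]
tcp_rot: [-3.141, 0.0, -2.825]
ft_force: [-0.6, 0.4, 0.5]
opening: 0.997
```

```bash
python3 - <<'E'
from h import *
s=state(); print(s["eef_pos"].round(1),np.degrees(s["tcp_rot"]).round(2)); step(397.1,-236.6,193.5,-161.7)
E
```

```text
[ 397.4 -236.2  194.1] [-1.7997e+02  1.0000e-02 -1.6183e+02]
step [0.04, -0.03, 0.06] [-0.03, 0.01, -0.13] len 0.8
```

Good. Close on the boss.

Call:
arm_command:
  steps:
    - [0,0,0,0,0,0]
    - [0,0,0,0,0,0]
    - [0,0,0,0,0,0]
    - [0,0,0,0,0,0]
    - [0,0,0,0,0,0]
    - [0,0,0,0,0,0]
    - [0,0,0,0,0,0]
    - [0,0,0,0,0,0]
    - [0,0,0,0,0,0]
    - [0,0,0,0,0,0]
    - [0,0,0,0,0,0]
    - [0,0,0,0,0,0]
  jaw: 3.5

```text
t: 3.32
eef_pos: [397.4, -235.8, 193.7]
tcp_rot: [-3.142, -0.0, -2.825]
ft_force: [0.7, 0.2, 0.5]
opening: 0.462
```

Call:
arm_command:
  steps:
    - [0,0,-1,0,0,0]
    - [0,0,-3,0,0,0]
    - [0,0,-6,0,0,0]
    - [0,0,-9,0,0,0]
    - [0,0,-12,0,0,0]
    - [0,0,-15,0,0,0]
    - [0,0,-18,0,0,0]
    - [0,0,-20,0,0,0]
    - [0,0,-21,0,0,0]
    - [0,0,-21,0,0,0]

```text
t: 4.15
eef_pos: [397.3, -235.7, 405.6]
tcp_rot: [-3.139, 0.002, -2.825]
ft_force: [-0.7, 0.0, -3.1]
opening: 0.46
```

```bash
python3 - <<'E'
from h import *
s=state(); print(s["opening"]*95,s["eef_pos"].round(1),np.degrees(s["tcp_rot"]).round(2),s["moment"].round(2))
# stem estimates: triangulate from top & side orange extents
m=camera_model("wrist"); im=read_camera("wrist"); np.save("pics/w2.npy",im); print(m["xyz"],m["rotation"])
cv2.imwrite("pics/w2.png",cv2.resize(im,(784,588),interpolation=cv2.INTER_CUBIC)[:,:,::-1])
E
```

```text
43.653723712595216 [ 397.3 -235.7  405.6] [-1.7983e+02  1.1000e-01 -1.6184e+02] [ 0.13 -0.02  0.  ]
[ 420.68075046 -308.48750106  384.65208588] [-2.71670397e-01  1.81400021e-03 -2.82416670e+00]
```

View pics/w2.png

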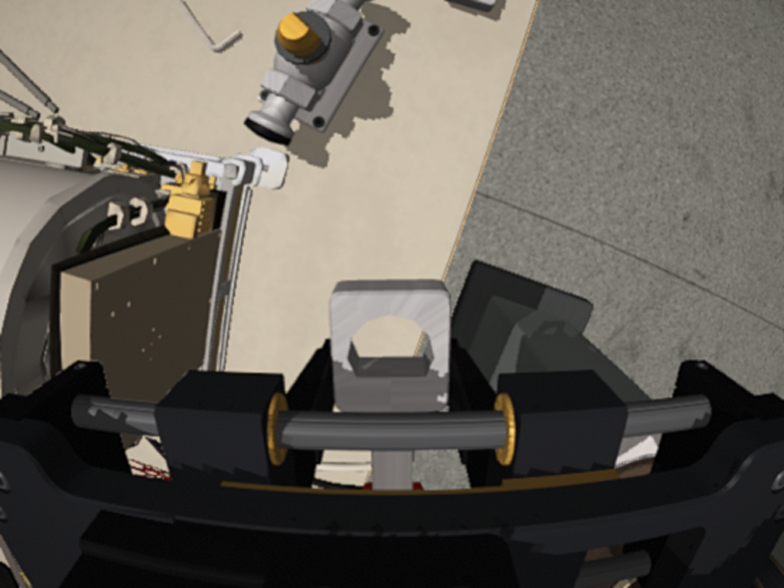

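```bash
python3 - <<'E'
from h import *
step(474,-444,360,-28)
print("flange top z85",onplane("top",[[299.8,215.8]],85), )
E
```

```text
step [-0.8, -22.19, 4.45] [-0.09, -0.06, -133.84] len 226.4
flange top z85 [[ 507.79755775 -381.32907484]]
```

Call:
arm_command:
  steps:
    - [0,-1,0,0,0,-5]
    - [-0.1,-3,0,0,0,-11]
    - [-0.1,-5,0,0,0,-17]
    - [-0.2,-7,0,0,0,-23]
    - [-0.3,-9,0,0,0,-29]
    - [-0.3,-11,1,0,0,-35]
    - [-0.4,-13,1,0,0,-41]
    - [-0.5,-15,2,0,0,-47]
    - [-0.6,-17,2,0,0,-53]
    - [-0.7,-19,3,0,0,-59]
    - [-0.8,-21,4,0,0,-65]
    - [-0.8,-22.2,4.4,0,0,-71]

```text
t: 5.2
eef_pos: [474.4, -445.7, 356.0]
tcp_rot: [3.139, 0.003, -1.581]
ft_force: [-0.9, 0.9, -3.5]
opening: 0.457
```

Call:
arm_command:
  steps:
    - [0,0,0,0,0,-6]
    - [0,0,0,0,0,-12]
    - [0,0,0,0,0,-18]
    - [0,0,0,0,0,-24]
    - [0,0,0,0,0,-30]
    - [0,0,0,0,0,-36]
    - [0,0,0,0,0,-42]
    - [0,0,0,0,0,-48]
    - [0,0,0,0,0,-54]
    - [0,0,0,0,0,-59]
    - [0,0,0,0,0,-62.6]
    - [0,0,0,0,0,-62.6]

```text
t: 6.2
eef_pos: [474.1, -444.2, 357.6]
tcp_rot: [-3.141, 0.003, -0.49]
ft_force: [0.1, -0.0, -2.3]
opening: 0.462
```

Call:
arm_command:
  steps:
    - [0,0,0,0,0,0]
    - [0,0,0,0,0,0]
    - [0,0,0,0,0,0]

```text
t: 6.45
eef_pos: [474.2, -444.3, 359.1]
tcp_rot: [-3.141, 0.001, -0.494]
ft_force: [0.1, -0.2, -2.8]
opening: 0.46
```

```bash
python3 - <<'E'
from h import *
s=state(); print(s["opening"]*95,s["eef_pos"].round(1),np.degrees(s["tcp_rot"]).round(2),s["moment"].round(2),s["joints"].round(2))
m=camera_model("wrist"); im=read_camera("wrist"); np.save("pics/w3.npy",im); np.save("pics/w3m.npy",m,allow_pickle=True); print(m["xyz"],m["rotation"])
cv2.imwrite("pics/w3.png",cv2.resize(im,(784,588),interpolation=cv2.INTER_CUBIC)[:,:,::-1])
E
```

```text
43.69916714209531 [ 474.2 -444.3  359.1] [-1.7999e+02  4.0000e-02 -2.8330e+01] [-0.01 -0.09 -0.01] [-0.85  0.57  1.54 -0.    1.03 -0.36]
[ 509.90432005 -377.37735695  337.92286036] [-0.27348827  0.00126266 -0.49409152]
```

View pics/w3.png

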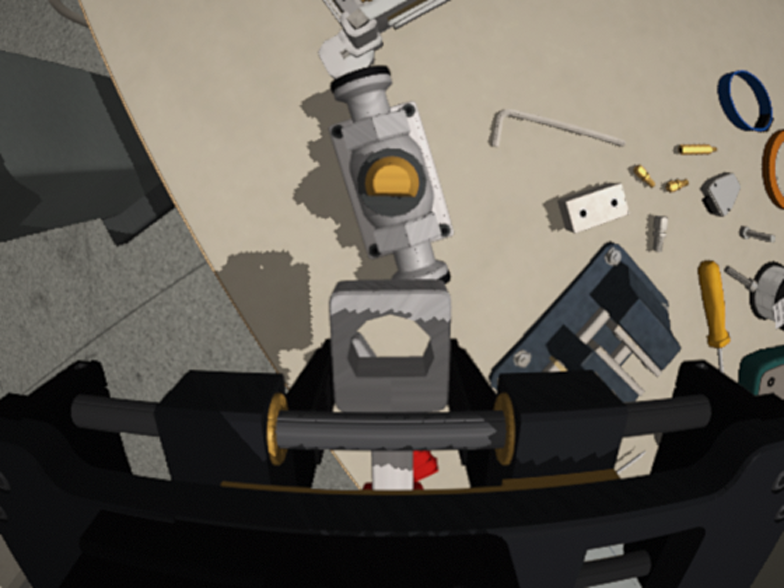

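```bash
python3 - <<'E'
from h import *
im=np.load("pics/w3.npy"); m=np.load("pics/w3m.npy",allow_pickle=True).item(); hsv=cv2.cvtColor(im,cv2.COLOR_RGB2HSV).astype(int)
s=dict(eef=np.array([474.2,-444.3,359.1]),yaw=np.radians(-28.33))
ex=np.array([np.cos(s["yaw"]),np.sin(s["yaw"])]); ey=np.array([np.sin(s["yaw"]),-np.cos(s["yaw"])])
T=lambda px,z:np.c_[(onplane("wrist",px,z,m)-s["eef"][:2])@ex,(onplane("wrist",px,z,m)-s["eef"][:2])@ey].round(2)
og=((hsv[...,0]>12)&(hsv[...,0]<28)&(hsv[...,1]>130)).astype(np.uint8); og[:, :240]=0; og[:,320:]=0; og[:100]=0; og[160:]=0
p=np.argwhere(og)[:,::-1]; print("orange",p.min(0),p.max(0))
for c in range(262,300,2):
    r=np.flatnonzero(og[:,c]); print(c,(r.min(),r.max(),hsv[r.max()-8:r.max()+6,c,2].tolist()) if len(r) else None)
for r in range(112,156,4): print(r,hsv[r,250:312,2].tolist())
print("col",hsv[196:285,279,2].tolist())
for r in (215,250,280): print(r, hsv[r,228:330,2].tolist())
E
```

```text
orange [261 112] [298 140]
262 (np.int64(123), np.int64(137), [80, 81, 80, 79, 78, 77, 74, 70, 63, 56, 52, 58, 61, 63])
264 (np.int64(120), np.int64(138), [77, 75, 75, 74, 74, 74, 74, 74, 74, 68, 63, 64, 64, 64])
266 (np.int64(117), np.int64(138), [133, 131, 125, 113, 100, 83, 74, 72, 66, 60, 58, 63, 63, 63])
268 (np.int64(115), np.int64(139), [207, 203, 199, 194, 184, 166, 127, 76, 62, 62, 62, 63, 64, 64])
270 (np.int64(114), np.int64(139), [206, 203, 199, 198, 199, 195, 151, 84, 62, 63, 62, 64, 65, 65])
272 (np.int64(114), np.int64(139), [206, 202, 200, 197, 197, 193, 147, 79, 60, 62, 63, 63, 64, 65])
274 (np.int64(113), np.int64(139), [207, 203, 200, 197, 198, 194, 148, 80, 61, 62, 63, 64, 64, 65])
276 (np.int64(112), np.int64(139), [207, 204, 200, 198, 198, 193, 149, 83, 59, 60, 63, 63, 65, 65])
278 (np.int64(112), np.int64(139), [208, 205, 201, 197, 198, 194, 155, 93, 65, 62, 62, 64, 65, 66])
280 (np.int64(112), np.int64(139), [207, 204, 200, 197, 198, 194, 155, 93, 62, 50, 56, 63, 66, 66])
282 (np.int64(112), np.int64(139), [206, 203, 200, 198, 198, 194, 155, 93, 63, 56, 60, 64
[... 5025 characters left out ...]
97, 92, 108, 144, 178, 191, 191, 190, 191, 190, 190, 189, 190, 191, 192, 191, 192, 192, 192, 193, 192, 191, 192, 192, 192, 192, 192, 191, 191, 189, 190, 190, 190, 192, 190, 191, 191, 191, 192, 179, 127, 68, 49, 50, 51, 59, 81, 92, 92, 91, 92, 91, 92, 92, 92, 92, 91, 76, 49, 17, 3, 5, 4, 5, 5, 3, 1]
280 [10, 9, 8, 8, 12, 14, 14, 15, 9, 12, 37, 67, 84, 87, 86, 86, 87, 87, 85, 86, 87, 87, 86, 86, 87, 86, 86, 87, 87, 87, 87, 86, 86, 86, 87, 87, 87, 86, 87, 86, 87, 87, 87, 86, 88, 86, 86, 87, 87, 88, 86, 88, 87, 89, 88, 88, 88, 87, 87, 89, 88, 88, 87, 87, 87, 87, 87, 88, 87, 87, 87, 88, 87, 88, 88, 89, 88, 86, 88, 88, 87, 89, 89, 88, 88, 88, 88, 88, 89, 88, 83, 65, 32, 11, 6, 5, 9, 8, 8, 9, 8, 6]
```

```bash
python3 - <<'E'
from h import *
m=np.load("pics/w3m.npy",allow_pickle=True).item()
e=np.array([474.2,-444.3]); y=np.radians(-28.33)
ex=np.array([np.cos(y),np.sin(y)]); ey=np.array([np.sin(y),-np.cos(y)])
T=lambda px,z:np.c_[(onplane("wrist",px,z,m)-e)@ex,(onplane("wrist",px,z,m)-e)@ey].round(2).tolist()
print("bore arc/flat top edge",T([[278.5,224.3],[278.5,268.3]],185.3))
print("bore sides",T([[248.5,250],[308.5,250]],185.3))
for r,a,b in ((215,234.9,321),(250,236.2,320.6),(280,238.7,319.3)): print("boss",T([[a,r],[b,r]],185.3))
print("stem flat edge",T([[270,137.3],[280,137.4],[290,137.65]],110))
print("stem disc top/sides r128",T([[279,118.3],[266.0,128],[292.6,128]],110))
im=np.load("pics/w3.npy"); hsv=cv2.cvtColor(im,cv2.COLOR_RGB2HSV)
w=((hsv[...,2]>185)&(hsv[...,1]>100)).astype(np.uint8); w[:105]=0;w[150:]=0;w[:,:255]=0;w[:,310:]=0
c=max(cv2.findContours(w,0,1)[0],key=cv2.contourArea)[:,0]
q=np.array(T(c,110)); f=q[q[:,1]<q[:,1].max()-3]
A=np.c_[2*f,np.ones(len(f))]; s=np.linalg.lstsq(A,(f**2).sum(1),rcond=None)[0]; print("circle",s[:2],np.sqrt(s[2]+s[0]**2+s[1]**2), q.max(0),q.min(0))
E
```

```text
bore arc/flat top edge [[-0.69, -27.03], [-0.69, -3.08]]
bore sides [[-15.92, -13.29], [14.54, -13.31]]
boss [[-22.12, -31.77], [20.19, -31.81]]
boss [[-22.22, -13.22], [20.74, -13.26]]
boss [[-21.73, 4.0], [20.87, 3.96]]
stem flat edge [[-6.78, -66.27], [0.17, -66.19], [7.13, -66.03]]
stem disc top/sides r128 [[-0.53, -79.58], [-9.54, -72.81], [8.91, -72.82]]
circle [ 2.82151874e-02 -7.11405027e+01] 8.665127018537067 [  8.51 -67.17] [ -8.85 -79.79]
```

Call:
arm_command:
  steps:
    - [0,-1,0,0,0,0]
    - [0,-2.5,0,0,0,0.5]
    - [0,-4,0,0,0,1]
    - [0.02,-5,0,0,0,1]
    - [0.02,-5.7,0,0,0,1]
    - [0.03,-5.92,0,0,0,1]
    - [0.03,-5.92,1,0,0,1]
    - [0.03,-5.92,2.5,0,0,1]
    - [0.03,-5.92,4,0,0,1]
    - [0.03,-5.92,4.8,0,0,1]
    - [0.03,-5.92,4.8,0,0,1]
    - [0.03,-5.92,4.8,0,0,1]

```text
t: 7.5
eef_pos: [502.3, -392.7, 311.4]
tcp_rot: [-3.142, 0.001, -0.511]
ft_force: [0.4, 0.1, -2.0]
opening: 0.461
```

```bash
python3 - <<'E'
from h import *
s=state(); print(s["opening"]*95,s["eef_pos"].round(1),np.degrees(s["tcp_rot"]).round(2),s["ft_force"].round(1))
w=read_camera("wrist"); sd=read_camera("side")
cv2.imwrite("pics/v4.png",np.hstack([cv2.resize(w[150:300,200:360],(512,480),interpolation=cv2.INTER_CUBIC),cv2.resize(sd[130:310,200:308],(288,480),interpolation=cv2.INTER_CUBIC)])[:,:,::-1])
E
```

```text
43.79260547537338 [ 502.3 -392.7  311.4] [-1.800e+02  4.000e-02 -2.927e+01] [ 0.4  0.1 -2. ]
```

View pics/v4.png

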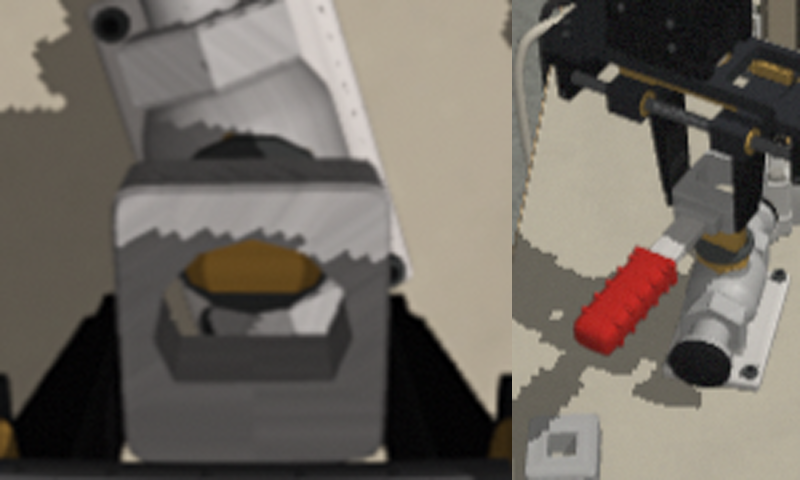

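Call:
arm_command:
  steps:
    - [0,0,0.5,0,0,0]
    - [0,0,1,0,0,0]
    - [0,0,1.3,0,0,0]
    - [0,0,1.6,0,0,0]
    - [0,0,1.9,0,0,0]
    - [0,0,2.2,0,0,0]
    - [0,0,2.2,0,0,0]
    - [0,0,2.2,0,0,0]

```text
t: 8.27
eef_pos: [502.5, -392.3, 289.6]
tcp_rot: [-3.142, 0.0, -0.51]
ft_force: [0.3, -0.1, -1.9]
opening: 0.46
```

Underside at ~95.6 with no contact force; 10.5 mm left.

Call:
arm_command:
  steps:
    - [0,0,0.2,0,0,0]
    - [0,0,0.4,0,0,0]
    - [0,0,0.6,0,0,0]
    - [0,0,0.8,0,0,0]
    - [0,0,0.9,0,0,0]
    - [0,0,1.0,0,0,0]
    - [0,0,1.05,0,0,0]
    - [0,0,1.1,0,0,0]
    - [0,0,1.1,0,0,0]

```text
t: 9.02
eef_pos: [502.5, -392.3, 278.8]
tcp_rot: [3.141, -0.0, -0.51]
ft_force: [-0.3, -0.6, -2.0]
opening: 0.459
```

Call:
arm_command:
  steps:
    - [0,0,0.05,0,0,0]
    - [0,0,0.1,0,0,0]
    - [0,0,0.15,0,0,0]
    - [0,0,0.2,0,0,0]
    - [0,0,0.2,0,0,0]

```text
t: 9.43
eef_pos: [502.4, -392.2, 278.6]
tcp_rot: [3.141, -0.001, -0.51]
ft_force: [-4.7, 3.9, 14.3]
opening: 0.46
```

Call:
arm_command:
  steps:
    - [0,0,-0.1,0,0,0]
    - [0,0,-0.1,0,0,0]
    - [0,0,-0.1,0,0,0]
    - [0,0,-0.1,0,0,0]
    - [0,0,-0.1,0,0,0]
    - [0,0,-0.1,0,0,0]
    - [0,0,-0.1,0,0,0]
    - [0,0,-0.1,0,0,0]
  jaw: 7.5

```text
t: 10.1
eef_pos: [502.5, -392.3, 277.6]
tcp_rot: [3.142, 0.0, -0.51]
ft_force: [0.6, -0.0, 0.7]
opening: 0.786
```

Call:
arm_command:
  steps:
    - [0,0,-1,0,0,0]
    - [0,0,-2,0,0,0]
    - [0,0,-4,0,0,0]
    - [0,0,-6,0,0,0]
    - [0,1,-8,0,0,0]
    - [0,3,-8,0,0,0]
    - [0,5,-8,0,0,0]
    - [0,7,-8,0,0,0]
    - [0,8.3,-8,0,0,0]
    - [0,8.8,-8,0,0,0]
    - [0,8.8,-8,0,0,0]

```text
t: 11.02
eef_pos: [459.0, -469.7, 358.2]
tcp_rot: [3.141, -0.0, -0.512]
ft_force: [0.4, 0.1, 0.0]
opening: 0.79
```

```bash
python3 - <<'E'
from h import *
s=state(); print(s["opening"]*95,s["eef_pos"].round(1),np.degrees(s["tcp_rot"]).round(2),s["ft_force"].round(1))
m=camera_model("wrist"); w=read_camera("wrist"); sd=read_camera("side"); np.save("pics/w5.npy",w); np.save("pics/w5m.npy",m,allow_pickle=True)
cv2.imwrite("pics/v5.png",np.hstack([cv2.resize(w,(512,384),interpolation=cv2.INTER_CUBIC),cv2.resize(sd[130:310,200:335],(288,384),interpolation=cv2.INTER_CUBIC)])[:,:,::-1])
E
```

```text
75.0315524324853 [ 459.  -469.7  358.2] [ 1.7999e+02 -3.0000e-02 -2.9320e+01] [0.4 0.1 0. ]
```

View pics/v5.png

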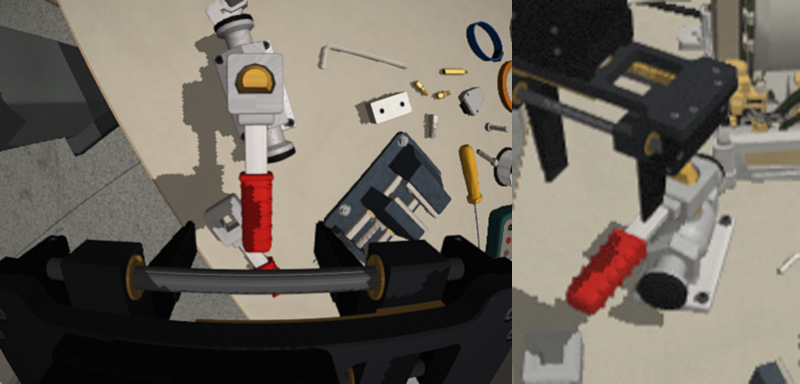

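Call:
arm_command:
  steps:
    - [0,0,2,0,0,0]
    - [0,0,4,0,0,0]
    - [0,0,6,0,0,0]
    - [0,0,7.5,0,0,0]
    - [0,0,8.5,0,0,0]
    - [0,0,9.1,0,0,0]
    - [0,0,9.1,0,0,0]
    - [0,0,9.1,0,0,0]

```text
t: 11.78
eef_pos: [459.8, -468.9, 267.2]
tcp_rot: [3.141, -0.0, -0.51]
ft_force: [0.4, -0.3, 0.5]
opening: 0.791
```

Call:
arm_command:
  steps:
    - [0,0,0,0,0,0]
    - [0,0,0,0,0,0]
    - [0,0,0,0,0,0]
    - [0,0,0,0,0,0]
    - [0,0,0,0,0,0]
    - [0,0,0,0,0,0]
    - [0,0,0,0,0,0]
    - [0,0,0,0,0,0]
    - [0,0,0,0,0,0]
    - [0,0,0,0,0,0]
    - [0,0,0,0,0,0]
    - [0,0,0,0,0,0]
  jaw: 1.8

```text
t: 12.78
eef_pos: [459.5, -469.1, 266.8]
tcp_rot: [3.141, -0.0, -0.51]
ft_force: [1.2, -1.8, -0.0]
opening: 0.27
```

```bash
python3 - <<'E'
from h import *
s=state(); print(s["opening"]*95,s["eef_pos"].round(1),np.degrees(s["tcp_rot"]).round(2),s["ft_force"].round(1),s["moment"].round(2))
for f in list(range(0,97,6)): a=np.radians(f); print([round(-10*np.sin(a),2),round(-10*(1-np.cos(a)),2),0,0,0,f])
E
```

```text
25.68663123568197 [ 459.5 -469.1  266.8] [ 1.7999e+02 -1.0000e-02 -2.9240e+01] [ 1.2 -1.8 -0. ] [-0.04 -0.1  -0.05]
[np.float64(-0.0), np.float64(-0.0), 0, 0, 0, 0]
[np.float64(-1.05), np.float64(-0.05), 0, 0, 0, 6]
[np.float64(-2.08), np.float64(-0.22), 0, 0, 0, 12]
[np.float64(-3.09), np.float64(-0.49), 0, 0, 0, 18]
[np.float64(-4.07), np.float64(-0.86), 0, 0, 0, 24]
[np.float64(-5.0), np.float64(-1.34), 0, 0, 0, 30]
[np.float64(-5.88), np.float64(-1.91), 0, 0, 0, 36]
[np.float64(-6.69), np.float64(-2.57), 0, 0, 0, 42]
[np.float64(-7.43), np.float64(-3.31), 0, 0, 0, 48]
[np.float64(-8.09), np.float64(-4.12), 0, 0, 0, 54]
[np.float64(-8.66), np.float64(-5.0), 0, 0, 0, 60]
[np.float64(-9.14), np.float64(-5.93), 0, 0, 0, 66]
[np.float64(-9.51), np.float64(-6.91), 0, 0, 0, 72]
[np.float64(-9.78), np.float64(-7.92), 0, 0, 0, 78]
[np.float64(-9.95), np.float64(-8.95), 0, 0, 0, 84]
[np.float64(-10.0), np.float64(-10.0), 0, 0, 0, 90]
[np.float64(-9.95), np.float64(-11.05), 0, 0, 0, 96]
```

Call:
arm_command:
  steps:
    - [-0.52,-0.01,0,0,0,3]
    - [-1.05,-0.05,0,0,0,6]
    - [-1.56,-0.12,0,0,0,9]
    - [-2.08,-0.22,0,0,0,12]
    - [-2.59,-0.34,0,0,0,15]
    - [-3.09,-0.49,0,0,0,18]
    - [-3.58,-0.66,0,0,0,21]
    - [-4.07,-0.86,0,0,0,24]
    - [-4.54,-1.09,0,0,0,27]
    - [-5.0,-1.34,0,0,0,30]
    - [-5.0,-1.34,0,0,0,30]

```text
t: 13.7
eef_pos: [421.9, -432.8, 266.9]
tcp_rot: [3.141, -0.0, -1.036]
ft_force: [-2.4, -3.7, -0.4]
opening: 0.272
```

Call:
arm_command:
  steps:
    - [-0.52,-0.01,0,0,0,3]
    - [-1.05,-0.05,0,0,0,6]
    - [-1.56,-0.12,0,0,0,9]
    - [-2.08,-0.22,0,0,0,12]
    - [-2.59,-0.34,0,0,0,15]
    - [-3.09,-0.49,0,0,0,18]
    - [-3.58,-0.66,0,0,0,21]
    - [-4.07,-0.86,0,0,0,24]
    - [-4.54,-1.09,0,0,0,27]
    - [-5.0,-1.34,0,0,0,30]
    - [-5.0,-1.34,0,0,0,30]

```text
t: 14.62
eef_pos: [408.0, -382.8, 266.8]
tcp_rot: [3.141, 0.0, -1.559]
ft_force: [-5.9, -3.2, 1.3]
opening: 0.268
```

```bash
python3 - <<'E'
from h import *
s=state(); print(s["opening"]*95,s["eef_pos"].round(1),np.degrees(s["tcp_rot"]).round(2),s["ft_force"].round(1),s["moment"].round(2))
print(np.linalg.norm(s["eef_pos"][:2]-[507.5,-381.8]))
E
```

```text
25.434903818644795 [ 408.  -382.8  266.8] [ 1.7994e+02  2.0000e-02 -8.9310e+01] [-5.9 -3.2  1.3] [-0.53  1.14 -0.25]
99.50110885721864
```

Call:
arm_command:
  steps:
    - [-0.35,-0.01,0,0,0,2]
    - [-0.7,-0.02,0,0,0,4]
    - [-1.05,-0.05,0,0,0,6]
    - [-1.39,-0.1,0,0,0,8]
    - [-1.39,-0.1,0,0,0,8]

```text
t: 15.03
eef_pos: [408.8, -369.0, 266.7]
tcp_rot: [3.14, 0.0, -1.697]
ft_force: [-7.3, -2.1, 1.8]
opening: 0.269
```

Call:
arm_command:
  steps:
    - [-0.17,0,0,0,0,1]
    - [-0.35,-0.01,0,0,0,2]
    - [-0.52,-0.01,0,0,0,3]
    - [-0.52,-0.01,0,0,0,3]

```text
t: 15.37
eef_pos: [409.6, -364.0, 266.7]
tcp_rot: [3.14, 0.0, -1.749]
ft_force: [-6.4, -1.0, 1.4]
opening: 0.271
```

Call:
arm_command:
  steps:
    - [-0.17,0,0,0,0,1]
    - [-0.35,-0.01,0,0,0,2]
    - [-0.35,-0.01,0,0,0,2]

```text
t: 15.62
eef_pos: [410.3, -360.6, 266.7]
tcp_rot: [3.14, 0.001, -1.784]
ft_force: [-6.8, -2.0, 2.1]
opening: 0.27
```

Call:
arm_command:
  steps:
    - [-0.17,0,0,0,0,1]
    - [-0.35,-0.01,0,0,0,2]
    - [-0.35,-0.01,0,0,0,2]

```text
t: 15.87
eef_pos: [411.1, -357.2, 266.7]
tcp_rot: [3.14, 0.0, -1.819]
ft_force: [-6.6, 0.3, 2.3]
opening: 0.272
```

Call:
arm_command:
  steps:
    - [-0.17,0,0,0,0,1]
    - [-0.35,-0.01,0,0,0,2]
    - [-0.35,-0.01,0,0,0,2]

```text
t: 16.12
eef_pos: [412.0, -353.8, 266.7]
tcp_rot: [3.14, 0.001, -1.854]
ft_force: [-7.4, -0.0, 2.8]
opening: 0.27
```

Call:
arm_command:
  steps:
    - [-0.17,0,0,0,0,1]
    - [-0.35,-0.01,0,0,0,2]
    - [-0.35,-0.01,0,0,0,2]

```text
t: 16.37
eef_pos: [413.1, -350.4, 266.7]
tcp_rot: [3.14, 0.0, -1.888]
ft_force: [-6.5, -0.3, 2.6]
opening: 0.271
```

```bash
python3 - <<'E'
from h import *
s=state(); print(s["eef_pos"].round(1),s["ft_force"].round(1),s["moment"].round(2))
t=read_camera("top"); w=read_camera("wrist"); sd=read_camera("side")
cv2.imwrite("pics/v6.png",np.hstack([cv2.resize(w[100:300,180:380],(400,400),interpolation=cv2.INTER_CUBIC),cv2.resize(sd[150:290,210:350],(400,400),interpolation=cv2.INTER_CUBIC)])[:,:,::-1])
t0=np.load("pics/top0.npy"); g=cv2.cvtColor(t0,cv2.COLOR_RGB2GRAY); b=((g<45)).astype(np.uint8); b[:190]=0;b[245:]=0;b[:,:255]=0;b[:,345:]=0
k,l,st,c=cv2.connectedComponentsWithStats(b)
print([(st[i].tolist(),c[i].round(1),onplane("top",c[i],45).round(1)) for i in range(1,k) if st[i,4]>5])
E
```

```text
[ 413.1 -350.4  266.7] [-6.5 -0.3  2.6] [-0.15  1.09 -0.21]
[([264, 204, 6, 17, 43], array([266.2, 212.1]), array([[ 520.3, -311.5]])), ([292, 217, 8, 8, 26], array([295.3, 221.2]), array([[ 500.3, -374.3]])), ([328, 216, 6, 17, 35], array([330.9, 225.5]), array([[ 490.7, -451. ]])), ([275, 225, 3, 4, 9], array([275.9, 226.7]), array([[ 488.7, -332.3]])), ([314, 233, 4, 3, 9], array([315.3, 234.1]), array([[ 472.2, -417. ]]))]
```

View pics/v6.png

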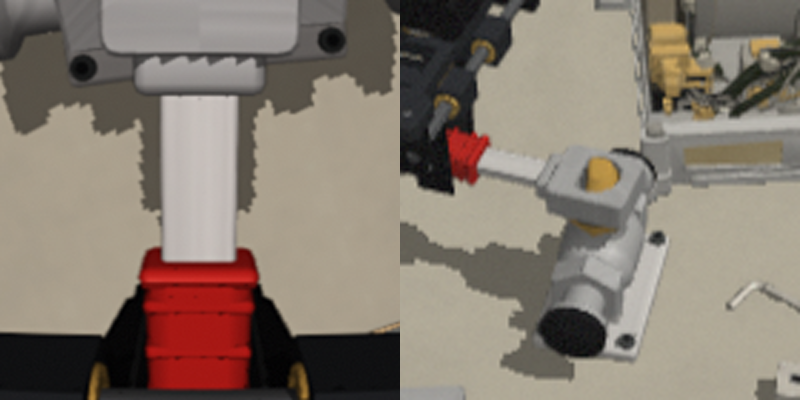

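Call:
arm_command:
  steps:
    - [-0.17,0,0,0,0,1]
    - [-0.35,-0.01,0,0,0,2]
    - [-0.35,-0.01,0,0,0,2]

```text
t: 16.77
eef_pos: [414.3, -347.1, 266.7]
tcp_rot: [3.14, 0.0, -1.923]
ft_force: [-7.8, -0.9, 2.8]
opening: 0.273
```

Call:
arm_command:
  steps:
    - [-0.17,0,0,0,0,1]
    - [-0.35,-0.01,0,0,0,2]
    - [-0.35,-0.01,0,0,0,2]

```text
t: 17.02
eef_pos: [415.6, -343.8, 266.7]
tcp_rot: [3.139, 0.0, -1.958]
ft_force: [-7.9, -0.3, 2.0]
opening: 0.271
```

Call:
arm_command:
  steps:
    - [-0.17,0,0,0,0,1]
    - [-0.35,-0.01,0,0,0,2]
    - [-0.35,-0.01,0,0,0,2]

```text
t: 17.27
eef_pos: [417.0, -340.6, 266.7]
tcp_rot: [3.139, 0.0, -1.993]
ft_force: [-8.3, -0.2, 2.2]
opening: 0.274
```

Call:
arm_command:
  steps:
    - [-0.17,0,0,0,0,1]
    - [-0.35,-0.01,0,0,0,2]
    - [-0.35,-0.01,0,0,0,2]

```text
t: 17.52
eef_pos: [418.5, -337.4, 266.7]
tcp_rot: [3.139, 0.0, -2.028]
ft_force: [-8.9, -0.1, 2.1]
opening: 0.276
```

Call:
arm_command:
  steps:
    - [-0.17,0,0,0,0,1]
    - [-0.35,-0.01,0,0,0,2]
    - [-0.35,-0.01,0,0,0,2]

```text
t: 17.77
eef_pos: [420.1, -334.3, 266.7]
tcp_rot: [3.139, 0.0, -2.063]
ft_force: [-7.9, 0.6, 3.3]
opening: 0.276
```

```bash
python3 - <<'E'
from h import *
s=state(); print(s["eef_pos"].round(1),s["ft_force"].round(1),s["moment"].round(2),s["opening"]*95,np.degrees(s["tcp_rot"]).round(2))
t=read_camera("top"); sd=read_camera("side")
cv2.imwrite("pics/v7.png",np.hstack([cv2.resize(t[190:250,265:325],(400,400),interpolation=cv2.INTER_CUBIC),cv2.resize(sd[190:250,255:315],(400,400),interpolation=cv2.INTER_CUBIC)])[:,:,::-1])
E
```

```text
[ 420.1 -334.3  266.7] [-7.9  0.6  3.3] [-0.02  1.2  -0.28] 26.184663198522518 [ 1.7986e+02  2.0000e-02 -1.1820e+02]
```

View pics/v7.png

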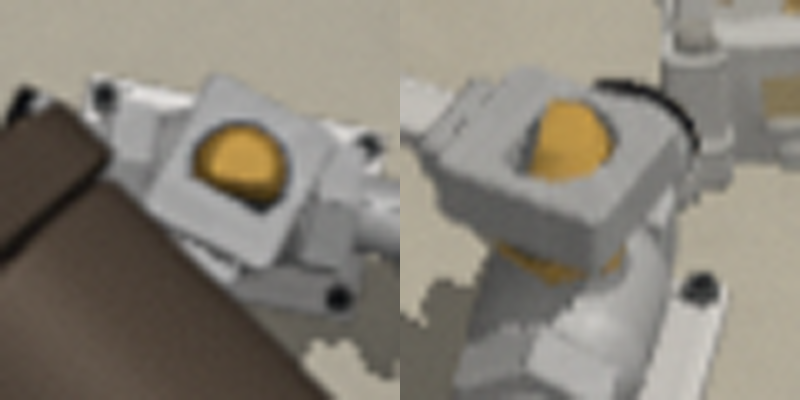

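Call:
arm_command:
  steps:
    - [-0.17,0,0,0,0,1]
    - [-0.35,-0.01,0,0,0,2]
    - [-0.35,-0.01,0,0,0,2]

```text
t: 18.12
eef_pos: [421.9, -331.3, 266.6]
tcp_rot: [3.139, 0.0, -2.098]
ft_force: [-7.7, 0.2, 2.2]
opening: 0.268
```

Call:
arm_command:
  steps:
    - [-0.17,0,0,0,0,1]
    - [-0.35,-0.01,0,0,0,2]
    - [-0.35,-0.01,0,0,0,2]

```text
t: 18.37
eef_pos: [423.6, -328.2, 266.6]
tcp_rot: [3.139, 0.0, -2.133]
ft_force: [-8.5, 1.0, 2.5]
opening: 0.268
```

```bash
cat > stem.py <<'E'
from h import *
import sys
def stem(tag):
    s=state(); m=camera_model("wrist"); im=read_camera("wrist"); np.save(f"pics/{tag}.npy",im)
    hsv=cv2.cvtColor(im,cv2.COLOR_RGB2HSV).astype(int); K=np.array(m["K"])
    og=((hsv[...,0]>12)&(hsv[...,0]<28)&(hsv[...,1]>110)&(hsv[...,2]>60)).astype(np.uint8)
    yaw=s["tcp_rot"][2]; e=s["eef_pos"][:2]; out=[]
    k,l,st,c=cv2.connectedComponentsWithStats(og)
    for i in range(1,k):
        if st[i,4]<250: continue
        w=onplane("wrist",c[i],110,m)[0]
        if np.linalg.norm(w-[507.5,-381.8])>15: continue
        cnt=max(cv2.findContours((l==i).astype(np.uint8),0,1)[0],key=cv2.contourArea)
        q=onplane("wrist",cnt[:,0],110,m)
        h=cv2.convexHull(q.astype(np.float32))[:,0]; d=np.roll(h,-1,0)-h
        # flat: direction bin with the longest hull length over +-8 deg
        L=np.hypot(*d.T); a=np.degrees(np.arctan2(d[:,1],d[:,0])); best=max(np.arange(-180,180,1),key=lambda t:L[np.abs((a-t+180)%360-180)<8].sum())
        v=d[np.abs((a-best+180)%360-180)<8].sum(0); print(tag,"stem",w.round(1),"area",st[i,4],"flat edge yaw",np.degrees(np.arctan2(v[1],v[0])).round(1),"len",np.hypot(*v).round(1),"bbox",st[i])
    print("tool yaw",np.degrees(yaw).round(1))
if __name__=="__main__": stem(sys.argv[1])
E
python3 stem.py s1; python3 - <<'E'
import numpy as np,cv2
im=np.load("pics/s1.npy"); cv2.imwrite("pics/v8.png",cv2.resize(im[60:210,200:400],(800,600),interpolation=cv2.INTER_CUBIC)[:,:,::-1])
E
```

```text
s1 stem [ 509.3 -381.4] area 2008 flat edge yaw -104.7 len 21.4 bbox [ 248   41   63   50 2008]
tool yaw -122.2
```

View pics/v8.png

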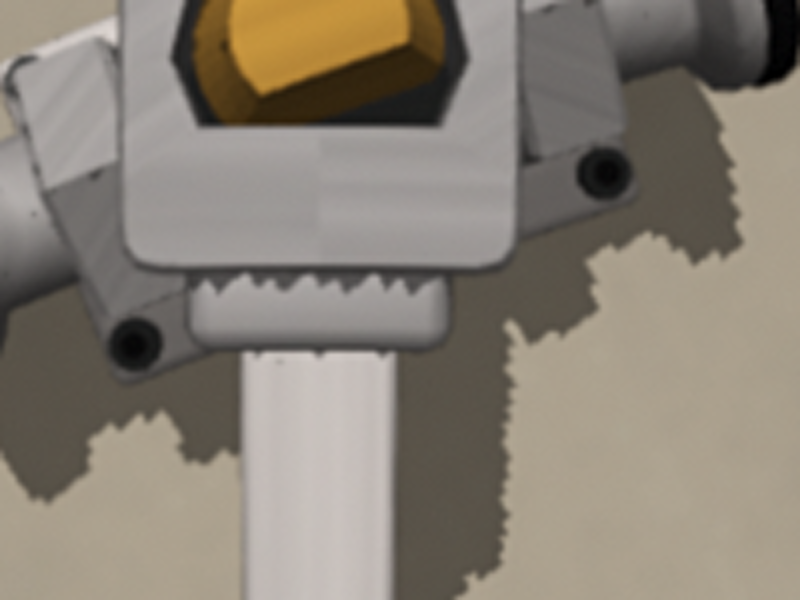

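Call:
arm_command:
  steps:
    - [-0.17,0,0,0,0,1]
    - [-0.35,-0.01,0,0,0,2]
    - [-0.35,-0.01,0,0,0,2]
    - [-0.35,-0.01,0,0,0,2]

```text
t: 18.75
eef_pos: [425.5, -325.4, 266.6]
tcp_rot: [3.138, 0.0, -2.166]
ft_force: [-7.8, 0.1, 3.1]
opening: 0.272
```

```bash
python3 stem.py s2; python3 - <<'E'
from h import *
s=state(); F=s["ft_force"]; r=(s["eef_pos"][:2]-[507.5,-381.8])/1000; print(F.round(1),s["moment"].round(2),"torque",r[0]*F[1]-r[1]*F[0]+s["moment"][2], "radius",np.hypot(*r))
E
```

```text
s2 stem [ 509.3 -381.3] area 2007 flat edge yaw -105.2 len 21.2 bbox [ 248   41   63   50 2007]
tool yaw -124.1
[-8.4  1.1  4.3] [ 0.11  1.27 -0.09] torque 0.2922251502626904 radius 0.09955146293614918
```

```bash
cat > rel.py <<'E'
from h import *
import sys
def rel(tag):
    im=np.load(f"pics/{tag}.npy"); g=im[...,0].astype(float)
    # lower edge of bright stem top: column-wise strongest drop in red channel
    P=[]
    for c in range(268,301,2):
        col=g[45:100,c]; hi=np.flatnonzero(col>150)
        if len(hi)==0: continue
        r=hi.max(); P.append([c,45+r+(col[r]-150)/(col[r]-col[r+1])])
    P=np.array(P); f=np.polyfit(P[:,0],P[:,1],1); k=np.abs(P[:,1]-np.polyval(f,P[:,0]))<.7; f=np.polyfit(P[k,0],P[k,1],1)
    gg=cv2.cvtColor(im,cv2.COLOR_RGB2GRAY); b=(gg<40).astype(np.uint8); b[:90]=0; b[165:]=0; b[:,:215]=0; b[:,370:]=0
    n,l,s,c=cv2.connectedComponentsWithStats(b); H=[c[i] for i in range(1,n) if 20<s[i,4]<200 and abs(s[i,2]-s[i,3])<4]
    print(tag,"edge deg",-np.degrees(np.arctan(f[0])).round(2),k.sum(),"holes",np.round(H,1).tolist(), "hole line", [round(float(-np.degrees(np.arctan2(*(np.diff(sorted(map(tuple,H)),axis=0)[0][::-1])))),2)] if len(H)==2 else None)
if __name__=="__main__":
    for t in sys.argv[1:]: rel(t)
E
python3 rel.py s1 s2
```

```text
Traceback (most recent call last):
  File "rel.py", line 16, in <module>
    for t in sys.argv[1:]: rel(t)
                           ~~~^^^
  File "rel.py", line 10, in rel
    r=hi.max(); P.append([c,45+r+(col[r]-150)/(col[r]-col[r+1])])
                                                      ~~~^^^^^
IndexError: index 55 is out of bounds for axis 0 with size 55
```

```bash
sed -i 's/45:100,c/45:89,c/' rel.py; python3 rel.py s1 s2
```

```text
s1 edge deg 19.74 17 holes [[350.5, 103.0], [233.5, 145.6]] hole line [19.99]
s2 edge deg 21.19 17 holes [[351.0, 100.6], [235.3, 147.1]] hole line [21.92]
```

Call:
arm_command:
  steps:
    - [-0.17,0,0,0,0,1]
    - [-0.35,-0.01,0,0,0,2]
    - [-0.35,-0.01,0,0,0,2]
    - [-0.35,-0.01,0,0,0,2]

```text
t: 19.13
eef_pos: [427.4, -322.6, 266.6]
tcp_rot: [3.138, -0.0, -2.201]
ft_force: [-9.4, 0.2, 4.8]
opening: 0.276
```

```bash
cat > tq.py <<'E'
from h import *
s=state(); F=s["ft_force"]; r=(s["eef_pos"][:2]-[507.5,-381.8])/1000; print(F.round(1),s["moment"].round(2),"torque",r[0]*F[1]-r[1]*F[0]+s["moment"][2], "radius",np.hypot(*r))
E
python3 stem.py s3;python3 rel.py s3; python3 tq.py
```

```text
s3 stem [ 509.4 -381.3] area 2016 flat edge yaw -105.7 len 20.9 bbox [ 248   41   63   50 2016]
tool yaw -126.1
s3 edge deg 22.88 17 holes [[351.0, 98.0], [237.2, 148.6]] hole line [23.96]
[-9.9  0.4  4.5] [ 0.02  1.48 -0.02] torque 0.5384100730552291 radius 0.09957226937770787
```

Call:
arm_command:
  steps:
    - [0.26,0,0,0,0,-1.5]
    - [0.52,-0.01,0,0,0,-3]
    - [0.7,-0.02,0,0,0,-4]
    - [0.7,-0.02,0,0,0,-4]
    - [0.7,-0.02,0,0,0,-4]

```text
t: 19.6
eef_pos: [423.7, -328.3, 266.6]
tcp_rot: [3.139, 0.0, -2.131]
ft_force: [-6.5, 2.4, 3.1]
opening: 0.274
```

```bash
python3 stem.py s4;python3 rel.py s4; python3 tq.py
```

```text
s4 stem [ 509.3 -381.4] area 2015 flat edge yaw -104.2 len 21.0 bbox [ 248   41   64   50 2015]
tool yaw -122.1
s4 edge deg 19.76 17 holes [[350.8, 103.3], [233.5, 145.7]] hole line [19.87]
[-6.4  2.9  2.8] [ 0.41  1.   -0.02] torque 0.08111013912647716 radius 0.09945904462164196
```

Call:
arm_command:
  steps:
    - [0,0,0,0,0,0]
    - [0,0,0,0,0,0]
    - [0,0,0,0,0,0]
    - [0,0,0,0,0,0]
    - [0,0,0,0,0,0]
    - [0,0,0,0,0,0]
    - [0,0,0,0,0,0]
    - [0,0,0,0,0,0]
  jaw: 6.5

```text
t: 20.32
eef_pos: [424.2, -328.6, 266.8]
tcp_rot: [-3.141, -0.0, -2.133]
ft_force: [-0.6, -0.9, 0.5]
opening: 0.678
```

Call:
arm_command:
  steps:
    - [0,0,-1,0,0,0]
    - [0,0,-3,0,0,0]
    - [0,0,-5,0,0,0]
    - [0,0,-7,0,0,0]
    - [0,0,-9,0,0,0]
    - [0,2,-9,0,0,0]
    - [0,4,-9,0,0,0]
    - [0,4,-9,0,0,0]
    - [0,4,-9,0,0,0]

```text
t: 21.07
eef_pos: [390.1, -307.0, 357.7]
tcp_rot: [-3.141, -0.0, -2.134]
ft_force: [0.6, 0.1, -0.2]
opening: 0.684
```

```bash
python3 tq.py; python3 - <<'E'
from h import *
s=state(); print(s["eef_pos"].round(1),s["opening"]*95)
t=read_camera("top"); w=read_camera("wrist"); sd=read_camera("side"); np.save("pics/t9.npy",t); np.save("pics/sd9.npy",sd)
cv2.imwrite("pics/v9.png",np.vstack([np.hstack([cv2.resize(w[0:210,170:390],(400,380),interpolation=cv2.INTER_CUBIC),cv2.resize(sd[160:270,210:326],(400,380),interpolation=cv2.INTER_CUBIC)]),cv2.resize(t[190:300,170:420],(800,200),interpolation=cv2.INTER_CUBIC)])[:,:,::-1])
E
```

```text
[ 0.6  0.1 -0.2] [ 0.04  0.04 -0.08] torque -0.1379593177330528 radius 0.13921531554147645
[ 390.1 -307.   357.7] 64.99114653844983
```

View pics/v9.png

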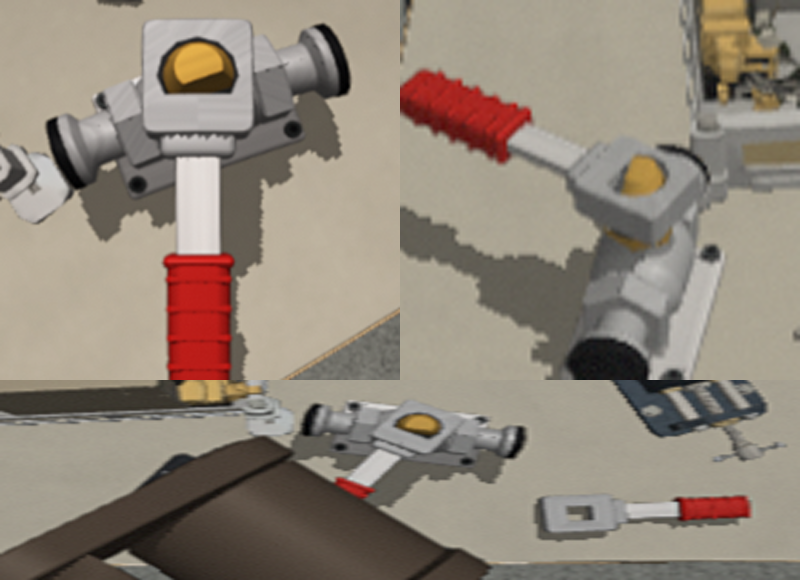

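```bash
python3 - <<'E'
from h import *
st0=state()
ims={"w5":(np.load("pics/w5.npy"),np.load("pics/w5m.npy",allow_pickle=True).item()),"now":(None,None)}
m=camera_model("wrist"); ims["now"]=(read_camera("wrist"),m)
for k,(im,m) in ims.items():
    h=cv2.cvtColor(im,cv2.COLOR_RGB2HSV).astype(int)
    red=(((h[...,0]<6)|(h[...,0]>174))&(h[...,1]>150)&(h[...,2]>60)).astype(np.uint8)
    n,l,s,c=cv2.connectedComponentsWithStats(red); i=[j for j in range(1,n) if s[j,4]>300]; i=max(i,key=lambda j:s[j,4])
    W=[]
    for r in range(s[i,1]+6,s[i,1]+40):
        x=np.flatnonzero(l[r]==i); a=onplane("wrist",[[x.min()-.5,r],[x.max()+.5,r]],105,m); W.append(np.linalg.norm(a[1]-a[0]))
    p=np.argwhere(l==i); top=p[:,0].min(); xc=p[p[:,0]==top+3][:,1].mean()
    pts=[]; 
    for r in range(s[i,1]+6,s[i,1]+40): pts.append([np.flatnonzero(l[r]==i).mean(),r])
    q=onplane("wrist",pts,105,m); v=q[-1]-q[0]
    print(k,"cam z",m["xyz"][2].round(1),"grip width@105",np.median(W).round(2),"start dist from axis",np.linalg.norm(onplane("wrist",[xc,top-.5],105,m)[0]-[507.5,-381.8]).round(1),"yaw",np.degrees(np.arctan2(v[1],v[0])).round(1))
E
```

```text
w5 cam z 336.9 grip width@105 24.19 start dist from axis 70.9 yaw -118.4
now cam z 335.8 grip width@105 24.89 start dist from axis 73.5 yaw 148.6
```

```bash
python3 - <<'E'
from h import *
step(489.6,-370.9,357.7,-122)
E
```

```text
step [0.09, -11.73, -0.09] [-0.02, -0.01, -0.24] len 117.3
```

Call:
arm_command:
  steps:
    - [0,-2,0,0,0,0]
    - [0,-4.5,0,0,0,0]
    - [0,-7,0,0,0,0]
    - [0,-9.5,0,0,0,0]
    - [0.09,-11.2,0,0,0,0]
    - [0.09,-11.73,0,0,0,0]
    - [0.09,-11.73,1,0,0,0]
    - [0.09,-11.73,2.5,0,0,0]
    - [0.09,-11.73,4,0,0,0]
    - [0.09,-11.73,5,0,0,0]
    - [0.09,-11.73,5,0,0,0]
    - [0.09,-11.73,5,0,0,0]
  jaw: 0

```text
t: 22.27
eef_pos: [488.8, -370.4, 306.4]
tcp_rot: [3.14, 0.0, -2.134]
ft_force: [-0.2, -0.3, -0.2]
opening: 0.002
```

Call:
arm_command:
  steps:
    - [0,0,0.1,0,0,0]
    - [0,0,0.2,0,0,0]
    - [0,0,0.3,0,0,0]
    - [0,0,0.4,0,0,0]
    - [0,0,0.5,0,0,0]
    - [0,0,0.5,0,0,0]

```text
t: 22.77
eef_pos: [489.1, -370.5, 301.7]
tcp_rot: [-3.142, -0.0, -2.133]
ft_force: [-0.8, 0.4, 0.8]
opening: 0.006
```

Call:
arm_command:
  steps:
    - [0,0,0.1,0,0,0]
    - [0,0,0.2,0,0,0]
    - [0,0,0.3,0,0,0]
    - [0,0,0.4,0,0,0]
    - [0,0,0.4,0,0,0]

```text
t: 23.18
eef_pos: [489.1, -370.5, 297.5]
tcp_rot: [3.141, -0.0, -2.133]
ft_force: [-0.2, 0.4, 0.2]
opening: 0.005
```

Call:
arm_command:
  steps:
    - [0,0,0.05,0,0,0]
    - [0,0,0.1,0,0,0]
    - [0,0,0.15,0,0,0]
    - [0,0,0.2,0,0,0]
    - [0,0,0.2,0,0,0]

```text
t: 23.6
eef_pos: [489.1, -370.5, 295.7]
tcp_rot: [3.142, -0.0, -2.133]
ft_force: [0.3, 0.2, -0.1]
opening: 0.002
```

No contact above 295.7, so it isn't riding up. One more millimetre to confirm it's at 105 mm.

Call:
arm_command:
  steps:
    - [0,0,0.05,0,0,0]
    - [0,0,0.1,0,0,0]
    - [0,0,0.13,0,0,0]
    - [0,0,0.13,0,0,0]

```text
t: 23.93
eef_pos: [489.1, -370.5, 295.3]
tcp_rot: [-3.141, -0.0, -2.133]
ft_force: [-2.5, 1.0, 8.0]
opening: 0.004
```

Call:
arm_command:
  steps:
    - [0,0,-1,0,0,0]
    - [0,0,-3,0,0,0]
    - [0,0,-6,0,0,0]
    - [0,2,-9,0,0,0]
    - [0,5,-10,0,0,0]
    - [0,8,-10,0,0,0]
    - [0,8,-10,0,0,0]
    - [0,8,-10,0,0,0]

```text
t: 24.6
eef_pos: [420.7, -327.4, 395.7]
tcp_rot: [-3.14, -0.0, -2.134]
ft_force: [-0.1, -0.5, -0.2]
opening: 0.002
```

```bash
python3 stem.py s9; python3 - <<'E'
from h import *
print(state()["ft_force"].round(1),state()["eef_pos"].round(1))
im=np.load("pics/s9.npy"); g=im[...,0].astype(float)
t=read_camera("top"); a=np.load("pics/top0.npy")
# spare: compare image patch before/after; hex key via top too
for n,(r0,r1,c0,c1) in {"spare":(245,275,335,410),"hexkey":(138,190,290,325)}.items():
    print(n,"mean abs diff",np.abs(t[r0:r1,c0:c1].astype(int)-a[r0:r1,c0:c1]).mean().round(2))
E
```

```text
s9 stem [ 510. -382.] area 612 flat edge yaw -104.7 len 21.8 bbox [261  77  34  26 612]
tool yaw -122.3
[0.5 0.3 0.7] [ 421.4 -327.9  395.3]
spare mean abs diff 19.12
hexkey mean abs diff 18.34
```

```bash
python3 - <<'E'
from h import *
for n in ("top","side"):
    t=read_camera(n); a=np.load(f"pics/{n}0.npy")
    for k,im in (("before",a),("after",t)):
        h=cv2.cvtColor(im,cv2.COLOR_RGB2HSV); red=(((h[...,0]<6)|(h[...,0]>174))&(h[...,1]>150)&(h[...,2]>60)).astype(np.uint8)
        _,l,s,c=cv2.connectedComponentsWithStats(red); print(n,k,[(c[i].round(1).tolist(),int(s[i,4])) for i in range(1,len(s)) if s[i,4]>150])
    r0,r1,c0,c1=(138,190,290,325) if n=="top" else (240,285,320,390)
    print("hexkey shift",cv2.phaseCorrelate(*[cv2.cvtColor(i[r0:r1,c0:c1],cv2.COLOR_RGB2GRAY).astype(np.float64) for i in (a,t)]), "bright",a[r0:r1,c0:c1].mean().round(1),t[r0:r1,c0:c1].mean().round(1))
E
```

```text
top before [([88.3, 214.1], 252), ([454.8, 219.3], 189), ([39.0, 259.1], 181), ([392.7, 259.9], 237), ([71.7, 272.8], 463), ([189.6, 284.7], 358)]
top after [([88.4, 214.3], 258), ([454.6, 219.6], 199), ([35.4, 266.5], 332), ([392.7, 259.9], 237), ([11.7, 273.1], 223), ([71.6, 272.7], 497)]
hexkey shift ((0.004109076509987375, -0.0074411534790748135), 0.9940177678494939) bright 143.9 162.3
side before [([245.4, 81.0], 236), ([240.6, 100.9], 223), ([217.1, 166.1], 271), ([215.7, 349.3], 565)]
side after [([227.5, 192.1], 515), ([215.6, 349.3], 566)]
hexkey shift ((0.05042302336316595, 0.509470607018045), 0.9917737302425321) bright 151.4 156.1
```

```bash
python3 -c "
from cell import *
print(state()['t'],job_done())"
```

```text
the job is handed in; nothing more can be done
24.8 None
```

The lever is on the stem, fully home, and the valve is shut. I handed the job in at 24.8 s with the arm clear of everything.

**What I did:** I took the one-flat lever by its boss and turned it until its flat matched the stem's. I lowered it until it met the flange, where the underside measured about 85 mm, and let go. Then I gripped the red handle and swung it clockwise until the stem stopped turning, eased back 4° and released.

**Last checks:**
- **Valve shut:** The torque rose from about 0.1 to 0.54 N m while the stem stayed still. The stem's flat lies parallel to the valve plate to about 1°. A cruder check put it at 93° from open.
- **Lever home:** A light touch on the boss with closed fingers met it at 105.3 mm; 105 mm is fully home. The stem had not turned afterwards.
- **Spare lever and hex key:** The spare's grip sits within 0.1 px of its first position in both views. The hex key shows no shift from the top. The side view gave 0.5 px in one direction, which I put down to changed shadows.

**What disagreed:**
- **Play:** The lever ended about 17–20° ahead of the stem, more than the stated play of up to 0.25 rad (14°).
- **Grip width:** The grip looked 3% wider in the wrist camera after the swing, which could have meant the lever had lifted. The touch test showed it had not.

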